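Lift a lacquer plaque off its drying rack with a spatula and box it

TASK

Slide the spatula under the red lacquered plaque in the drying rack, lift the plaque out on the blade, lower it onto the two wooden bars of the stand so that it lies about centred across both, and draw the spatula out. Lay the spatula back on its blue mat, standing on blade and foot as it was, then pick the plaque up by its edges with the fingers and lay it flat inside the cardboard box, painted side up. Never drop the plaque, and leave the jars, bottle, bowls, wooden blocks and brush where they are.

Things in the scene. Friction and masses are not known exactly. Their poses are not given: they have to be found in the camera images.
- plaque: red lacquered wooden plaque with gold lines on its upper face, 60 x 110 x 10 mm (x, y, z), about 90 g, loose. Origin at the centre of its underside, z up out of the painted face. It starts in the rack, its long side (y) across the rack's two bars. There no finger fits behind it and its length is too great for the gripper.
- spatula: bridge-handled lifting spatula, 181 mm long, about 140 g, standing on blade and foot on the mat. Origin on its underside plane, below the handle's middle; x to the blade tip, z up. Steel blade: x 50 to 130 mm, 46 mm wide, 3 mm thick, underside at z 0. Neck at x 44 to 50, 24 mm wide, up to the handle. Rear post at x -47 to -41 with a foot 14 x 40 mm, underside at z 0.
- spatula_grip (a point): middle of the spatula's wooden handle, 47 mm above its underside. The handle is a level bar at x -48 to 50 mm, 20 mm wide (y), z 38 to 56 mm; grip it here from above, across y; below it is open
- spatula_tip (a point): middle of the blade's front edge, at its underside
- rack: drying rack, fixed; origin under its centre on the bench; front (-x) open, towards the robot. Base plate 112 x 140 mm, 4 mm thick. Two aluminium bars along x (-50 to 50 mm), 16 mm wide, centred at y = -41 and 41 mm; gap between them 66 mm, for the blade. White back wall at x 40 to 46 mm, 64 mm high, about 10 mm behind the plaque; side walls at y = +-64 to 70 mm, 52 mm high
- rack_bars (a point): centre of the rack at the height of its bars' tops (40 mm above the bench), on which the plaque rests
- stand: low stand, fixed; origin under its centre on the bench. Cork base 100 x 116 mm, 4 mm thick, two pale wooden bars along x (-50 to 50 mm), 16 mm wide, centred at y = -41 and 41 mm, tops 30 mm above the bench; the gap between them is 66 mm wide, open at front and back
- stand_bars (a point): centre of the stand at the height of the bars' tops (30 mm)
- box: open cardboard box, fixed, empty. Outside 152 x 162 x 36 mm (x, y, z), walls and floor 5 mm thick, so inside 142 x 152 mm. Origin at the centre of its underside on the bench.
- box_in (a point): centre of the box's inner floor, 5 mm above the bench
- mat: blue mat, fixed, 230 x 90 x 3 mm (x, y, z), origin at the centre of its underside; the spatula lies along its x on its top, 3 mm above the bench
- jar_pink: screw jar of dull pink pigment with white lid, 72 mm across, 90 mm tall, loose on the far side of the bench; origin under its centre; leave it alone
- jar_green: the same jar in green, 72 mm across, 90 mm tall, loose; origin under its centre; leave it alone
- bottle: white bottle with blue cap, 66 mm across, 130 mm tall, loose; origin under its centre; leave it alone
- bowl_red: small white porcelain pigment bowl (red), 60 mm across, 22 mm tall, loose, standing in a gap of the row of rack, stand and box; origin under its centre; leave it alone
- bowl_yellow: the same bowl with yellow, 60 mm across, 22 mm tall, loose, in the other gap; origin under its centre; leave it alone
- blocks: strip of five glued wooden blocks, 24 x 100 x 22 mm, loose on the near left; origin under its centre; leave it alone
- brush: paint brush about 170 mm long, lying loose on the near right; origin under its middle; leave it alone
Things that resemble listed ones, but are neither listed nor needed, are in the scene too. Leave any orange or pink look-alike of the spatula alone.

How it is judged (in metres and radians):
On the way, in this order (a step that is already met when the one before it is completed fails the run):
1. the plaque is carried by the spatula alone, clear of the rack (contact force between plaque and spatula above 0.3 N and contact force between plaque and the fingers below 0.1 N and contact force between plaque and rack below 0.05 N and height (world z) of plaque above 0.043 m), for 0.2 s.
2. the plaque lies level on the stand's bars, its centre within 30 mm of the stand's, touched by neither spatula nor fingers (contact force between plaque and stand above 0.3 N and contact force between plaque and spatula below 0.05 N and contact force between plaque and the fingers below 0.05 N and horizontal distance between plaque and stand_bars below 0.03 m and angle between plaque's own z axis and vertical below 0.06 rad), for 0.2 s.
3. the plaque is held by the fingers, lifted off the stand (contact force between plaque and the fingers above 0.5 N and contact force between plaque and stand below 0.05 N and contact force between plaque and spatula below 0.05 N and height (world z) of plaque above 0.033 m), for 0.2 s.
At the end, for the whole second after the job is handed in: The plaque lies at rest flat on the floor of the box (within 4 mm of its height, tilted less than 0.05 rad), painted face up; the spatula rests on the mat, upright on blade and foot (tilted less than 0.1 rad), the middle of its handle over the mat (height (world z) of plaque between 0.002 and 0.009 m and angle between plaque's own z axis and vertical below 0.05 rad and x of plaque in the frame of box between -0.045 and 0.045 m and y of plaque in the frame of box between -0.05 and 0.05 m and contact force between plaque and box above 0.2 N and linear speed of each of plaque, spatula below 0.02 m/s and contact force between spatula and mat above 0.3 N and angle between spatula's own z axis and vertical below 0.1 rad and x of spatula in the frame of mat between -0.115 and 0.115 m and y of spatula in the frame of mat between -0.045 and 0.045 m); the robot touches nothing.
It fails at once if the plaque falls: it moves faster than 0.5 m/s while neither fingers nor spatula touch it (linear speed of plaque above 0.5 m/s and contact force between plaque and spatula below 0.01 N and contact force between plaque and the fingers below 0.01 N).
It fails at once if a jar, the bottle, a bowl, the wooden blocks or the brush is moved more than 30 mm (distance of any of jar_pink, jar_green, bottle, bowl_red, bowl_yellow, blocks, brush from where it was at the start of the episode above 0.03 m).
It also fails if it takes over 72 s, if anything falls off the work surface, if the arm or the gripper's body presses on something with over 40 N, if the wrist force passes 120 N, or if a joint passes its speed limit or range.

ROBOT

A 7-joint arm with a two-finger parallel gripper is mounted at the origin on the work surface. World frame = base frame: x ahead of the robot, y to its left, z up, the work surface at z = 0. Lengths are in mm, angles in rad, forces in N, time in s.
With the tool pointing down it reaches from about 400 to 875 mm from the base axis. Payload 4.4 kg.
Tool frame: the origin (TCP) lies at the very end of the fingers, on their centre line; the grasp point (between the pads) lies 19 mm behind it; z points along the fingers, y is the direction in which the jaws open and shut (so a half turn about z gives the same grasp; the last joint's range is limited). The gripper opens to 85 mm and grips with 20 to 120 N. Pads are 22 mm wide; open, the fingers measure 114 mm over their backs; the gripper's body (76 mm by 85 mm) begins 54 mm behind the grasp point. The pads swing forward as they close: fully open they stand 13 mm farther back than shut.
Start: joints at [-1.246, 0.628, 0.038, 1.517, -0.027, 0.996, -0.02], TCP at [247.581, 601.017, 231.313] pointing down, gripper open.
Joint ranges: [-3.06, 3.06], [-0.37, 2.12], [-1.25, 1.32], [0.18, 2.47], [-1.1, 4.24], [0.23, 1.98], [-2.94, 2.94]. Speed limits (rad/s): [2.57, 2.57, 3.14, 3.14, 3.14, 3.14, 3.14].

INTERFACE

Orientations are given as [roll, pitch, yaw] about the fixed x, y, z axes, in that order (R = Rz(yaw) Ry(pitch) Rx(roll)).
In Python, from cell import ctrl gives the robot as it stands.
- The arm moves only by the shell command python3 -m crank 'ROWS' [OPENING]. ROWS is JSON, a list that holds one entry, the list of rows, each a list of 6 numbers: the shift along the tool's x, y, z in units of 30 mm (1.0 is 30 mm), then the turn, a rotation vector about the tool's x, y, z in units of 6 degrees (1.0 is 6 degrees). In form: [[[tx, ty, tz, rx, ry, rz], ...]]. A call has 1 to 12 rows; each row shifts and turns the pose as measured when the row begins, along the tool's axes as they then stand; what a row does not reach is not made up. A row lasts 1/12 s, in which the tool goes at most 41.7 mm and 7.16 degrees, less where a joint would pass 70% of its speed; a pose out of reach is approached as far as the arm can. A call is refused whole if a number of a shift passes 1 or a number of a turn 1, either way. A call with a gripper value outside its range is refused whole. OPENING is the gripper command: -1 is fully open, 1 is shut, values between are in proportion, set as the call begins (- or left out, the last holds). The fingers move at their own pace and stop on an object; the grip force is fixed at half the most. Time passes only in rows, so rows that do not move let the fingers close. It gives the time, the measured TCP pose, the force and the opening at its end, in the units of the state.
- ctrl.read_state(): the state, without advancing time (a new reading comes with each control period).
- ctrl.get_image(name): name is "scene" or "side" or "wrist"; returns a dict with "color" (384x512x3 uint8, red, green, blue), "depth" (384x512 float32, mm along the optical axis (not along the pixel's ray), 0 where there is no reading), "camera_matrix" (3x3 intrinsics, pixels), "R" (3x3) and "t" (3): a world point X has camera coordinates R X + t. Camera axes: x right, y down, z forward; pixel columns grow to the right and rows downward; lengths in mm; the calibration is good to about 2 mm. The wrist camera is an equidistant fisheye: a pixel r from the principal point sees the ray r / f radians off the axis. A picture is of the moment at which its call begins.
- ctrl.finish_job(): hands the job in, once; it reports no verdict.
Trained networks look in a picture, given as the dict that the camera call returned (one of the last four; its "shot" number tells which), for a name from the list of things; names that differ only in an ending like _2 or _b are one class to them, and where a whole thing is asked for, a point or a joint stands for the part that bears it (a point fixed in the world has none). Each returns a list of dicts, best first, with "conf" (0 to 1); they miss things now and then, are a little off and sometimes report something else, mostly with a low value. They report only what shows in the picture. A call takes as long as a camera call. They do not tell look-alikes from the thing itself.
- ctrl.search_frame(query, picture): "extent" ([centre column, centre row, width, height] in pixels, round what is visible of it).
The state is a dict: "clock": time; "qpos": joint angles; "qd": joint speeds; "tau": joint torques, N m; "eef_pos": TCP position; "tool_rot": TCP orientation; "force": force on the tool from outside, world axes, zero at the start; "torque": the same for the moment, N m; "width": finger opening in mm.
Only numpy, scipy, OpenCV 4.12 (cv2) and the standard library are available. Lean on these libraries where they do the work, as an engineer would, in place of code of your own. Each camera call takes 0.05 s, during which the arm holds its last target. There are 200 camera calls.

## Working session

There is one attempt and no reset: what is moved stays moved. The work goes in short steps, Python scripts to look and compute and a shell command to move; the robot and the scene stay as the last step left them, time stands still between calls to the robot, and variables do not carry over. Pictures are saved under pics/ and viewed, about 8 in all and at most 12, crops included, and the job is handed in when it is done.

```bash
ls; mkdir -p pics; cat > h.py <<'E'
import numpy as np,cv2
from cell import ctrl
from scipy.spatial.transform import Rotation as Ro
def pts(im):
    d=im["depth"];K=np.array(im["camera_matrix"]);v,u=np.indices(d.shape)
    c=np.stack([(u-K[0,2])/K[0,0]*d,(v-K[1,2])/K[1,1]*d,d],-1)
    return (c-np.array(im["t"]))@np.array(im["R"])
def proj(im,X):
    K=np.array(im["camera_matrix"]);c=np.array(im["R"])@np.array(X)+im["t"]
    return (K@(c/c[2]))[:2]
def save(im,name,crop=None,s=1):
    c=im["color"]
    if crop: c=c[crop[1]:crop[3],crop[0]:crop[2]]
    c=cv2.resize(c,None,fx=s,fy=s,interpolation=cv2.INTER_CUBIC)
    cv2.imwrite("pics/"+name,c[:,:,::-1])
E
python3 - <<'E'
from h import *
np.set_printoptions(precision=1,suppress=True)
s=ctrl.read_state();print(s["clock"],s["eef_pos"],s["tool_rot"],s["width"])
a=ctrl.get_image("scene");b=ctrl.get_image("side")
P=pts(a)
save(a,"scene.png",s=1.5);save(b,"side.png",s=1.2)
for n in ["plaque","spatula","rack","stand","box","mat","jar_pink","jar_green","bottle","bowl_red","bowl_yellow","blocks","brush"]:
    for r in ctrl.search_frame(n,a)[:3]:
        e=r["extent"];p=P[int(e[1]),int(e[0])]
        print(n,round(r["conf"],2),np.round(e),p)
E
```

```text
pics
0.0 [247.4 600.4 230.4] [-3.1  0.   2.8] 85.29373181568322
plaque 0.88 [171. 219.  34.  15.] [ 616.8 -271.4   44.9]
plaque 0.54 [138. 170.  44.  18.] [ 419.6 -418.8   28.4]
spatula 0.89 [310. 163.  32.  41.] [324.7 205.4  -1.9]
spatula 0.85 [171. 133.  44.  32.] [ 244.8 -328.    37.3]
spatula 0.77 [215. 178.  51.  19.] [ 440.4 -142.    38.6]
rack 0.83 [171. 228.  45.  33.] [ 655.2 -262.    47.9]
stand 0.75 [248. 230.  32.  34.] [622.2 -11.1   4.7]
stand 0.74 [379. 187.  28.  16.] [428.9 448.1  15.7]
stand 0.6 [170. 224.  47.  35.] [ 640.8 -267.4   48.1]
box 0.37 [214. 178.  51.  20.] [ 420.8 -149.6    2.3]
mat 0.78 [216. 180.  64.  21.] [ 424.1 -138.4    1.6]
jar_pink 0.95 [262. 269.  24.  28.] [798.7  37.2  90.2]
jar_pink 0.6 [212. 176.  54.  21.] [ 411.  -154.3    0.4]
jar_pink 0.48 [210. 235.  19.  18.] [ 649.2 -140.7    6.1]
jar_green 0.67 [319. 273.  26.  29.] [799.5 211.4  92.4]
bottle 0.91 [192. 262.  21.  31.] [ 788.  -174.8   98.1]
bowl_red 0.47 [210. 234.  19.  13.] [ 650.7 -136.9    9.6]
bowl_red 0.28 [213. 176.  53.  18.] [ 438.  -148.8   47. ]
bowl_yellow 0.74 [213. 176.  54.  15.] [ 409.1 -151.    -2.1]
bowl_yellow 0.68 [290. 238.  17.  18.] [647.5 131.3   3.9]
blocks 0.82 [378. 187.  27.  15.] [439.5 437.7  24.6]
brush 0.89 [138. 171.  46.  19.] [ 419.6 -418.8   28.4]
```

View pics/scene.png

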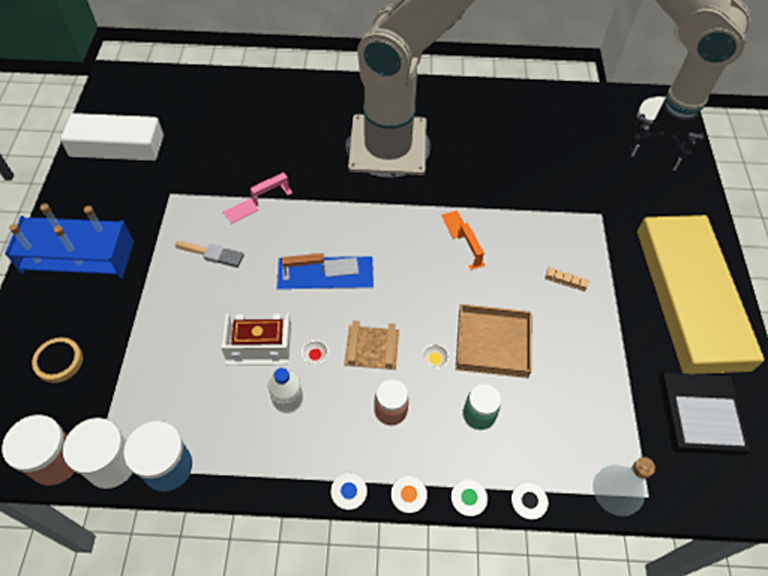

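View pics/side.png

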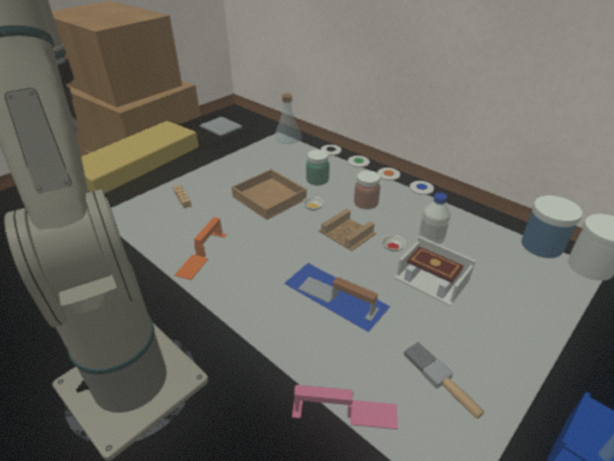

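The wooden-handled spatula on the blue mat is at scene pixel (213,178), and it matches the description. The look-alikes to leave alone are the orange one at (310,163), the pink one at (171,133) and the brush at (138,170). The plaque is in the rack at (171,219), the stand at (248,230) and the box at (330,227). I'll fit the poses from colour and depth.

```bash
cat >> h.py <<'E'
def rect(xy):
    (c,(w,h),a)=cv2.minAreaRect(xy.astype(np.float32));return np.round(c,1),np.round((w,h),1),round(a,1)
def big(m):
    n,l,s,_=cv2.connectedComponentsWithStats(m.astype(np.uint8));return l==1+np.argmax(s[1:,4])
E
python3 - <<'E'
from h import *
np.set_printoptions(precision=1,suppress=True)
for cam in ["scene","side"]:
    a=ctrl.get_image(cam);P=pts(a);hsv=cv2.cvtColor(a["color"],cv2.COLOR_RGB2HSV);H,S,V=[hsv[...,i].astype(int) for i in range(3)]
    x,y,z=P[...,0],P[...,1],P[...,2]
    reg=lambda x0,x1,y0,y1,z0,z1:(x>x0)&(x<x1)&(y>y0)&(y<y1)&(z>z0)&(z<z1)
    print(cam)
    m=reg(350,520,-320,40,-8,15)&(H>100)&(H<130)&(S>120);print("mat",m.sum(),rect(P[m][:,:2]))
    m=reg(350,520,-320,40,36,70)&(H<25);print("handle",m.sum(),rect(P[m][:,:2]),np.median(z[m]))
    m=reg(350,520,-200,40,-5,15)&(S<60);print("blade",m.sum(),rect(P[m][:,:2]),np.median(z[m]))
    m=reg(560,700,-360,-180,42,62)&((H<30)|(H>165))&(S>100);print("plaque",m.sum(),rect(P[m][:,:2]),np.median(z[m]))
    m=reg(560,720,-380,-170,20,80)&(S<50);print("rack",m.sum(),rect(P[m][:,:2]),z[m].max())
    m=reg(540,720,-90,70,24,40);print("standbars",m.sum(),rect(P[m][:,:2]),np.median(z[m]))
    m=reg(540,720,-90,90,-6,40)&(H<25)&(S>60);print("stand",m.sum(),rect(P[m][:,:2]))
    m=reg(500,740,170,390,20,45)&(H<25)&(S>60);print("box",m.sum(),rect(P[m][:,:2]),np.median(z[m]))
E
```

```text
scene
mat 837 (array([ 432.3, -135.4]), array([ 95.8, 228.2]), 4.5)
handle 171 (array([ 435.8, -185.4]), array([26.1, 95.3]), 12.1) 56.65154326995545
blade 1609 (array([435. , -80.1]), array([169.9, 239.4]), 0.1) 0.06287587326345047
plaque 525 (array([ 628.5, -265.7]), array([ 65.9, 107.5]), 5.3) 49.24322712105988
rack 543 (array([ 631.8, -268.7]), array([103. , 142.1]), 3.9) 69.94275243696818
standbars 251 (array([630.7, -13.1]), array([ 98.1, 100.4]), 87.9) 28.928025165553205
stand 934 (array([624.2, -11.9]), array([115.4, 115.3]), 89.0)
box 439 (array([604.8, 259.5]), array([160.7, 157.2]), 86.0) 31.589577473715387
side
mat 1076 (array([ 428.8, -135.5]), array([ 87.3, 224.9]), 4.5)
handle 356 (array([ 430.1, -185.8]), array([21.7, 97.8]), 11.1) 57.92698919789562
blade 2389 (array([435., -80.]), array([169.9, 239.9]), 0.0) 1.1683872312905494
plaque 495 (array([ 624.4, -265.7]), array([ 58.2, 105.4]), 6.0) 50.38434479517851
rack 908 (array([ 624.2, -267.6]), array([101.8, 141. ]), 3.7) 68.58963231016206
standbars 267 (array([626.1, -12.3]), array([ 99.2, 103.1]), 88.1) 29.763380271276688
stand 775 (array([624.6, -16.2]), array([107.3, 100.8]), 87.8)
box 520 (array([599.4, 260.2]), array([165.7, 154.8]), 85.8) 29.329775413125144
```

```bash
cat > to.py <<'E'
# usage: to.py x y z yawdeg : remaining shift in tool axes (units) and turn (units); also after-turn axes
import sys
from h import *
s=ctrl.read_state();R=Ro.from_euler("xyz",s["tool_rot"]);p=np.array(s["eef_pos"])
t=np.array([float(v) for v in sys.argv[1:4]]);yaw=float(sys.argv[4])
G=Ro.from_euler("xyz",[np.pi,0,np.radians(yaw)])
if len(sys.argv)>5: G=G*Ro.from_euler("y",float(sys.argv[5]),degrees=True)
print("t",round(s["clock"],2),"p",np.round(p,1),"rpy",np.round(np.degrees(s["tool_rot"]),1),"w",round(s["width"],1),"F",np.round(s["force"],1))
print("shift now",np.round(R.inv().apply(t-p)/30,2),"after turn",np.round(G.inv().apply(t-p)/30,2),"turn",np.round((R.inv()*G).as_rotvec(degrees=True)/6,2))
E
python3 -m crank '[[[-0.95,-0.3,0,0,0,0],[-0.95,-0.3,0,0,0,0],[-0.95,-0.3,0,0,0,0],[-0.95,-0.3,0,0,0,0],[-0.95,-0.3,0,0,0,0],[-0.95,-0.3,0,0,0,0],[-0.95,-0.3,0,0,0,0],[-0.95,-0.3,0,0,0,0]]]' -1
python3 -m crank '[[[0,0,0,0,0,1],[0,0,0,0,0,1],[0,0,0,0,0,1],[0,0,0,0,0,1],[0,0,0,0,0,1],[0,0,0,0,0,1],[0,0,0,0,0,1],[0,0,0,0,0,1],[0,0,0,0,0,1],[0,0,0,0,0,1]]]'
python3 to.py 433 -170 200 101.6
```

```text
clock: 1.52
eef_pos: [428.8, 451.3, 229.8]
tool_rot: [3.138, -0.008, 2.77]
force: [0.2, 0.3, 0.3]
width: 85.2
clock: 2.35
eef_pos: [441.1, 440.3, 230.9]
tool_rot: [3.14, -0.004, 1.654]
force: [-1.0, 1.2, 0.1]
width: 85.2
t 2.35 p [441.1 440.3 230.9] rpy [179.9  -0.2  94.8] w 85.2 F [-1.   1.2  0.1]
shift now [-20.25  -1.96   0.96] after turn [-19.87  -4.36   1.03] turn [ 0.01 -0.03 -1.14]
```

```bash

python3 -m crank '[[[-1,-0.1,0,0,0,-0.1],[-1,-0.1,0,0,0,-0.1],[-1,-0.1,0,0,0,-0.1],[-1,-0.1,0,0,0,-0.1],[-1,-0.1,0,0,0,-0.1],[-1,-0.1,0,0,0,-0.1],[-1,-0.1,0,0,0,-0.1],[-1,-0.1,0,0,0,-0.1],[-1,-0.1,0,0,0,-0.1],[-1,-0.1,0,0,0,-0.1]]]'
python3 -m crank '[[[-1,-0.2,0.1,0,0,0],[-1,-0.2,0.1,0,0,0],[-1,-0.2,0.1,0,0,0],[-1,-0.2,0.1,0,0,0],[-1,-0.2,0.1,0,0,0],[-1,-0.2,0.1,0,0,0],[-1,-0.2,0.1,0,0,0],[-1,-0.2,0.1,0,0,0],[-0.7,-0.2,0.1,0,0,0],[0,0,0,0,0,0]]]'
python3 to.py 433 -185.6 110 101.6
python3 - <<'E'
from h import *
a=ctrl.get_image("wrist");save(a,"w1.png");print(a["camera_matrix"],a["R"],a["t"],a["depth"].min(),a["depth"].max())
E
```

```text
clock: 3.18
eef_pos: [449.4, 138.3, 228.4]
tool_rot: [3.135, -0.01, 1.777]
force: [-0.6, 0.6, -0.6]
width: 85.7
clock: 4.02
eef_pos: [451.9, -147.5, 200.3]
tool_rot: [3.124, -0.005, 1.771]
force: [-0.6, -0.3, 0.6]
width: 85.2
t 4.02 p [ 451.9 -147.5  200.3] rpy [179.   -0.3 101.5] w 85.2 F [-0.6 -0.3  0.6]
shift now [-1.13 -0.92  2.99] after turn [-1.12 -0.87  3.01] turn [ 0.17 -0.05 -0.02]
[[297.31863964   0.         255.01007985]
 [  0.         297.31863964 189.57817395]
 [  0.           0.           1.        ]] [[ 0.9798702   0.1989086   0.01702244]
 [ 0.18384152 -0.93230186  0.31147316]
 [ 0.07782474 -0.30207384 -0.95010247]] [-416.35852252 -250.84680407  271.77119506] 0.0 1459.447
```

View pics/w1.png

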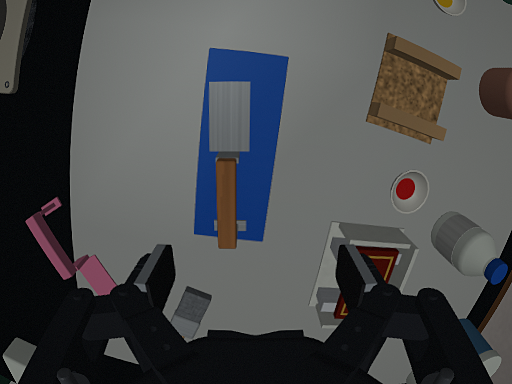

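The wrist view shows the wooden-handled spatula on the mat: handle at (227,200), blade at (230,115). The red plaque is in the rack at lower right, and the stand is at (410,90). I'll measure the spatula in this view.

```bash
cat >> h.py <<'E'
def wpts(im):
    d=im["depth"];K=np.array(im["camera_matrix"]);v,u=np.indices(d.shape)
    a=(u-K[0,2])/K[0,0];b=(v-K[1,2])/K[1,1];r=np.hypot(a,b)+1e-9
    k=np.tan(np.minimum(r,1.5))/r
    c=np.stack([a*k*d,b*k*d,d],-1);P=(c-np.array(im["t"]))@np.array(im["R"])
    P[(d<=0)|(r>1.3)]=np.nan;return P
def wproj(im,X):
    K=np.array(im["camera_matrix"]);c=np.array(im["R"])@np.array(X)+im["t"];rr=np.hypot(c[0],c[1])
    th=np.arctan2(rr,c[2]);return np.array([K[0,2]+K[0,0]*th*c[0]/rr,K[1,2]+K[1,1]*th*c[1]/rr])
def look(cam="wrist"):
    a=ctrl.get_image(cam);P=wpts(a) if cam=="wrist" else pts(a)
    hsv=cv2.cvtColor(a["color"],cv2.COLOR_RGB2HSV).astype(int);return a,P,hsv[...,0],hsv[...,1],hsv[...,2]
def reg(P,x0,x1,y0,y1,z0,z1):
    x,y,z=P[...,0],P[...,1],P[...,2];return (x>x0)&(x<x1)&(y>y0)&(y<y1)&(z>z0)&(z<z1)
E
python3 - <<'E'
from h import *
np.set_printoptions(precision=1,suppress=True)
a,P,H,S,V=look()
m=big(reg(P,380,500,-260,-110,45,70)&(H<25)&(S>80));print("handle",m.sum(),rect(P[m][:,:2]),np.median(P[m][:,2]))
m=big(reg(P,370,500,-140,-20,-4,14)&(S<60)&(P[...,2]>3.5));print("blade",m.sum(),rect(P[m][:,:2]),np.median(P[m][:,2]))
m=big(reg(P,350,520,-320,40,-8,15)&(H>100)&(H<130)&(S>120));print("mat",m.sum(),rect(P[m][:,:2]),np.median(P[m][:,2]))
m=reg(P,560,700,-360,-180,42,62)&((H<30)|(H>165))&(S>100);print("plaque",m.sum(),rect(P[m][:,:2]),np.median(P[m][:,2]))
m=reg(P,540,720,-90,70,24,40)&(H<30);print("standbars",m.sum(),rect(P[m][:,:2]),np.median(P[m][:,2]))
E
```

```text
handle 1669 (array([ 430.6, -183.3]), array([19.9, 97. ]), 10.4) 58.996789583307546
blade 2780 (array([414.7, -96.6]), array([45.2, 80.2]), 10.2) 6.138485947586299
mat 9283 (array([ 430.4, -133.3]), array([ 89.9, 230.1]), 4.5) 3.0899362582704284
plaque 855 (array([ 624.5, -263.5]), array([ 58.6, 113.1]), 0.9) 49.90227130092177
standbars 1985 (array([625.9, -10.7]), array([ 98.9, 102.1]), 88.0) 30.01136385925868
```

```bash

python3 -m crank '[[[-0.4,-0.3,0.8,0.08,0,0.1],[-0.4,-0.3,0.8,0.08,0,0.1],[-0.3,-0.3,0.8,0,0,0],[0,0,0.4,0,0,0],[0,0,0,0,0,0]]]'
python3 to.py 430.7 -184.3 31 100.3
```

```text
clock: 4.53
eef_pos: [438.0, -172.5, 115.0]
tool_rot: [3.133, -0.011, 1.767]
force: [-0.5, -0.1, -0.2]
width: 85.1
t 4.53 p [ 438.  -172.5  115. ] rpy [179.5  -0.6 101.2] w 85.1 F [-0.5 -0.1 -0.2]
shift now [-0.37 -0.34  2.79] after turn [-0.34 -0.31  2.8 ] turn [ 0.08 -0.1   0.16]
```

```bash

python3 -m crank '[[[-0.4,-0.35,0,0.1,-0.1,0.17],[-0.1,0,0.5,0,0,0],[0,0,0.8,0,0,0],[0,0,0.8,0,0,0],[0,0,0.3,0,0,0],[0,0,0,0,0,0]]]'
python3 to.py 430.7 -184.3 31 100.3
```

```text
clock: 5.03
eef_pos: [435.2, -188.4, 45.9]
tool_rot: [3.136, 0.006, 1.756]
force: [0.4, 0.1, -0.4]
width: 85.2
t 5.03 p [ 435.2 -188.4   45.9] rpy [179.7   0.3 100.6] w 85.2 F [ 0.4  0.1 -0.4]
shift now [ 0.17 -0.12  0.49] after turn [ 0.16 -0.12  0.5 ] turn [0.05 0.06 0.05]
```

```bash

python3 -m crank '[[[0.18,-0.14,0.5,0.05,0.06,0.05],[0,0,0,0,0,0]]]'
python3 to.py 430.7 -184.3 31 100.3
```

```text
clock: 5.2
eef_pos: [431.5, -184.1, 32.6]
tool_rot: [3.14, 0.001, 1.751]
force: [-0.0, -0.8, -0.0]
width: 85.6
t 5.2 p [ 431.5 -184.1   32.6] rpy [1.799e+02 1.000e-01 1.003e+02] w 85.6 F [-0.  -0.8 -0. ]
shift now [-0.   -0.03  0.05] after turn [-0.   -0.03  0.05] turn [0.02 0.01 0.01]
```

```bash

python3 -m crank '[[[0,0,0,0,0,0],[0,0,0,0,0,0],[0,0,0,0,0,0],[0,0,0,0,0,0],[0,0,0,0,0,0],[0,0,0,0,0,0],[0,0,0,0,0,0],[0,0,0,0,0,0]]]' 1
python3 -m crank '[[[0,0,-0.5,0,0,0],[0,0,-0.8,0,0,0],[0,0,-0.8,0,0,0],[0,0,-0.8,0,0,0],[0,0,0,0,0,0]]]'
python3 -m crank '[[[0,0,0,0,0,1],[0,0,0,0,0,1],[0,0,0,0,0,1],[0,0,0,0,0,1],[0,0,0,0,0,1],[0,0,0,0,0,1],[0,0,0,0,0,1],[0,0,0,0,0,1]]]'
python3 -m crank '[[[0,0,0,0,0,1],[0,0,0,0,0,1],[0,0,0,0,0,1],[0,0,0,0,0,1],[0,0,0,0,0,1],[0,0,0,0,0,1],[0,0,0,0,0,1],[0,0,0,0,0,0.5],[0,0,0,0,0,0]]]'
python3 to.py 415 -282 100 4.2
```

```text
clock: 5.87
eef_pos: [435.6, -185.8, 38.7]
tool_rot: [3.131, 0.007, 1.752]
force: [-0.0, 0.3, -1.1]
width: 18.6
clock: 6.28
eef_pos: [432.5, -184.9, 126.8]
tool_rot: [3.137, 0.003, 1.751]
force: [2.1, -1.1, -1.4]
width: 18.9
clock: 6.95
eef_pos: [430.7, -183.7, 124.1]
tool_rot: [3.139, -0.001, 0.876]
force: [0.3, 0.2, -1.4]
width: 18.8
clock: 7.7
eef_pos: [425.9, -181.4, 116.6]
tool_rot: [3.142, 0.011, 0.048]
force: [0.4, 0.6, -0.7]
width: 18.7
t 7.7 p [ 425.9 -181.4  116.6] rpy [180.    0.6   2.8] w 18.7 F [ 0.4  0.6 -0.7]
shift now [-0.52  3.33  0.56] after turn [-0.61  3.32  0.55] turn [-0.    0.11 -0.24]
```

```bash

python3 -m crank '[[[-0.1,0.8,0,0,0,-0.1],[-0.1,0.8,0,0,0,-0.1],[-0.1,0.8,0,0,0,0],[-0.1,0.8,0,0,0,0],[0,0,0,0,0,0]]]'
python3 to.py 415 -282 100 4.2
python3 - <<'E'
from h import *
np.set_printoptions(precision=1,suppress=True)
a,P,H,S,V=look();save(a,"w2.png",s=1.3)
s=ctrl.read_state();p=s["eef_pos"]
m=reg(P,p[0]-70,p[0]+80,p[1]-40,p[1]+40,60,160)&(H<25)&(S>80)&(V>60);
if m.any():m=big(m);print("handle",m.sum(),rect(P[m][:,:2]),np.percentile(P[m][:,2],[5,50,95]))
m=reg(P,p[0]+40,p[0]+160,p[1]-40,p[1]+50,p[2]-60,p[2]+10)&(S<60)
if m.any():m=big(m);print("blade",m.sum(),rect(P[m][:,:2]),np.percentile(P[m][:,2],[5,50,95]));q=P[m];print(np.linalg.lstsq(np.c_[q[:,:2]-p[:2],np.ones(len(q))],q[:,2],rcond=None)[0])
m=reg(P,560,700,-360,-180,44,56)&((H<30)|(H>165))&(S>100);print("plaque",m.sum(),rect(P[m][:,:2]),np.median(P[m][:,2]))
m=reg(P,560,720,-380,-170,36,44)&(S<60);print("rackbars",m.sum(),rect(P[m][:,:2]),np.median(P[m][:,2]))
m=reg(P,560,720,-380,-170,47,56)&(S<60);print("sides",m.sum(),rect(P[m][:,:2]),np.median(P[m][:,2]))
m=reg(P,560,720,-380,-170,60,70)&(S<60);print("back",m.sum(),rect(P[m][:,:2]),np.median(P[m][:,2]))
E
```

```text
clock: 8.12
eef_pos: [418.8, -278.0, 112.5]
tool_rot: [-3.138, 0.018, 0.087]
force: [0.1, -1.1, -0.7]
width: 18.8
t 8.12 p [ 418.8 -278.   112.5] rpy [-179.8    1.     5. ] w 18.8 F [ 0.1 -1.1 -0.7]
shift now [-0.13  0.12  0.42] after turn [-0.14  0.12  0.42] turn [-0.03  0.17  0.13]
handle 6666 (array([ 420.7, -277.7]), array([97.8, 20. ]), 5.6) [131.9 133.2 134.3]
blade 11257 (array([ 505.7, -268.8]), array([85.8, 46.5]), 5.6) [78.  79.3 91.9]
[-0.1  0.  90.1]
plaque 0 (array([0., 0.]), array([0., 0.]), 0.0) nan
rackbars 0 (array([0., 0.]), array([0., 0.]), 0.0) nan
sides 0 (array([0., 0.]), array([0., 0.]), 0.0) nan
back 0 (array([0., 0.]), array([0., 0.]), 0.0) nan
  return _methods._mean(a, axis=axis, dtype=dtype,
  ret = ret.dtype.type(ret / rcount)
```

View pics/w2.png

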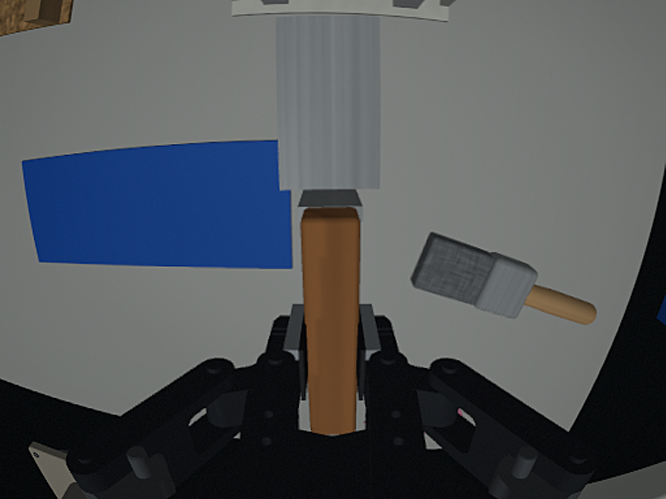

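```bash

python3 -m crank '[[[0.2,0.1,0.6,0,0.17,0.15],[0,0,0.6,0,0,0],[0,0,0.5,0,0,0],[0,0,0,0,0,0]]]'
python3 to.py 426.6 -280.7 57 3.9
python3 - <<'E'
from h import *
np.set_printoptions(precision=1,suppress=True)
for c in ["scene","side"]:
    a,P,H,S,V=look(c)
    print(c,rect(a["depth"][:1,:2]*0))if 0 else None
    u=np.array([np.cos(np.radians(4)),np.sin(np.radians(4))]);n=np.array([-u[1],u[0]])
    X=(P[...,:2]-[626,-265])@u;Y=(P[...,:2]-[626,-265])@n;Z=P[...,2]
    f=lambda m,nm:print(nm,m.sum(),"X",np.percentile(X[m],[2,50,98]),"Y",np.percentile(Y[m],[2,50,98]),"Z",np.median(Z[m])) if m.any() else print(nm,0)
    near=(abs(X)<90)&(abs(Y)<90)
    f(near&(Z>58)&(Z<72)&(S<60),"backtop")
    f(near&(Z>47)&(Z<57)&(S<60)&(Y>50)&(X<34),"side+");f(near&(Z>47)&(Z<57)&(S<60)&(Y<-50)&(X<34),"side-")
    f(near&(Z>36)&(Z<44)&(S<60)&(X<-32)&(Y>0)&(Y<60),"bar+");f(near&(Z>36)&(Z<44)&(S<60)&(X<-32)&(Y<0)&(Y>-60),"bar-")
    f((X>-155)&(X<-60)&(abs(Y)<40)&(Z>14)&(Z<40)&(S<60),"blade")
    f((X>-265)&(X<-135)&(abs(Y)<40)&(Z>65)&(Z<90)&(S>80)&(H<25),"handle")
    if c=="side": K=proj(a,[590,-270,40]).astype(int);print(K);save(a,"s2.png",(K[0]-80,K[1]-60,K[0]+80,K[1]+60),4)
E
```

```text
clock: 8.5
eef_pos: [424.6, -274.4, 57.8]
tool_rot: [-3.131, 0.001, 0.077]
force: [0.1, 0.4, -1.9]
width: 18.6
t 8.5 p [ 424.6 -274.4   57.8] rpy [-1.794e+02  1.000e-01  4.400e+00] w 18.6 F [ 0.1  0.4 -1.9]
shift now [0.05 0.22 0.03] after turn [0.05 0.22 0.03] turn [-0.1   0.01  0.08]
backtop 111 X [42.3 48.1 52.1] Y [-69.9   1.6  62.4] Z 62.573531920163525
side+ 37 X [-40.5  -6.8  30.5] Y [60.1 63.1 66.7] Z 49.83825587437895
side- 43 X [-39.5  -4.   32.9] Y [-74.3 -70.6 -56.1] Z 50.13323669454738
bar+ 12 X [-44.2 -39.2 -33.3] Y [31.5 36.8 44.7] Z 39.47693437438548
bar- 8 X [-44.  -39.1 -35.3] Y [-51.4 -46.  -42.5] Z 40.15668307598857
blade 283 X [-148.8 -107.6  -67.4] Y [-17.4   5.3  27.1] Z 24.909353451813285
handle 102 X [-218.7 -177.1 -145.9] Y [-6.6  2.1 12.9] Z 75.95893363394039
backtop 137 X [38.4 41.2 47.3] Y [-70.3 -15.7  47.1] Z 63.14124811570912
side+ 0
side- 69 X [-46.2  -6.1  32.8] Y [-72.6 -69.6 -54.8] Z 51.46454585053541
bar+ 1 X [-32.5 -32.5 -32.5] Y [8. 8. 8.] Z 43.618303310445796
bar- 39 X [-50.6 -41.7 -32.5] Y [-51.3 -43.7 -27.9] Z 40.09608930485853
blade 66 X [-154.  -108.2  -83.1] Y [-16.7   4.8  15.2] Z 27.106584297306576
handle 162 X [-248.4 -224.3 -183.3] Y [-6.6  3.9 11.6] Z 79.50189243560986
[356 228]
```

View pics/s2.png

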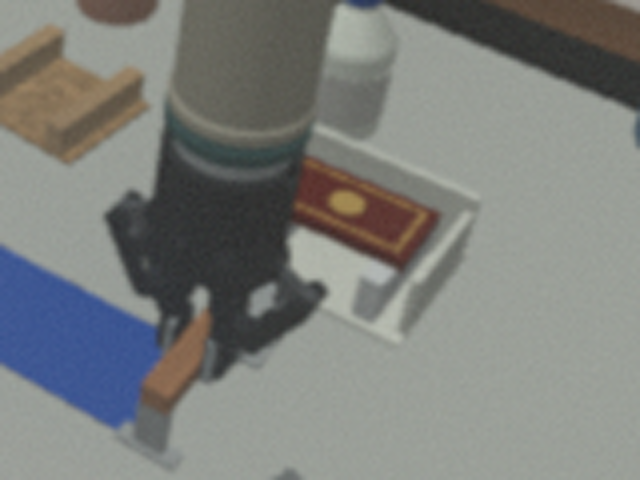

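Relative to the rack, the blade sits 9.5 mm too far to +Y and its tip is about 100 mm short of the target. I'll shift sideways first, then insert.

```bash

python3 -m crank '[[[0,0.35,0,-0.1,0,0.1],[0,0,0,0,0,0]]]'
python3 to.py 426.4 -284 58 3.8
python3 -m crank '[[[0.4,0,0,0,0,0],[0.4,0,0,0,0,0],[0.4,0,0,0,0,0],[0.3,0,0,0,0,0],[0,0,0,0,0,0]]]'
python3 to.py 525.8 -277.3 58 3.8
```

```text
clock: 8.77
eef_pos: [426.9, -286.4, 60.9]
tool_rot: [3.138, -0.002, 0.067]
force: [0.2, -0.3, -2.1]
width: 19.0
t 8.77 p [ 426.9 -286.4   60.9] rpy [ 1.798e+02 -1.000e-01  3.800e+00] w 19.0 F [ 0.2 -0.3 -2.1]
shift now [-0.01 -0.08  0.1 ] after turn [-0.01 -0.08  0.1 ] turn [ 0.03 -0.02  0.  ]
clock: 9.18
eef_pos: [474.8, -285.6, 65.3]
tool_rot: [3.134, -0.006, 0.066]
force: [0.2, 0.1, -1.6]
width: 18.8
t 9.18 p [ 474.8 -285.6   65.3] rpy [179.5  -0.4   3.8] w 18.8 F [ 0.2  0.1 -1.6]
shift now [ 1.71 -0.17  0.25] after turn [ 1.71 -0.16  0.24] turn [ 0.08 -0.06 -0.01]
```

```bash

python3 -m crank '[[[0,-0.18,0.3,0.08,-0.06,0],[0.4,0,0.05,0,0,0],[0.4,0,0.05,0,0,0],[0.4,0,0.05,0,0,0],[0.4,0,0.05,0,0,0],[0,0,0,0,0,0]]]'
python3 to.py 525.8 -277.3 58 3.8
```

```text
clock: 9.68
eef_pos: [522.0, -275.2, 48.3]
tool_rot: [-3.138, 0.003, 0.064]
force: [0.7, -0.1, -1.6]
width: 18.9
t 9.68 p [ 522.  -275.2   48.3] rpy [-179.8    0.2    3.7] w 18.9 F [ 0.7 -0.1 -1.6]
shift now [ 0.12  0.08 -0.32] after turn [ 0.12  0.08 -0.32] turn [-0.04  0.03 -0.02]
```

```bash

python3 -m crank '[[[0.1,0.08,-0.2,0,0,0],[0,0,-0.2,0,0,0],[0,0,-0.2,0,0,0],[0,0,0,0,0,0]]]'
python3 to.py 525.8 -277.3 72 3.8
```

```text
clock: 10.02
eef_pos: [522.5, -277.7, 67.0]
tool_rot: [-3.136, 0.007, 0.063]
force: [0.5, -0.1, -1.2]
width: 19.1
t 10.02 p [ 522.5 -277.7   67. ] rpy [-179.7    0.4    3.6] w 19.1 F [ 0.5 -0.1 -1.2]
shift now [ 0.11 -0.01 -0.17] after turn [ 0.11 -0.01 -0.17] turn [-0.05  0.07 -0.04]
```

```bash

python3 -m crank '[[[0.12,0,0,-0.05,0.05,0],[0,0,-0.1,0,0,0],[0,0,-0.1,0,0,0],[0,0,-0.15,0,0,0],[0,0,-0.15,0,0,0],[0,0,-0.15,0,0,0],[0,0,-0.2,0,0,0],[0,0,-0.2,0,0,0],[0,0,-0.1,0,0,0],[0,0,0,0,0,0]]]'
python3 to.py 525.8 -277.3 110 3.8
python3 - <<'E'
from h import *
np.set_printoptions(precision=1,suppress=True)
a,P,H,S,V=look("scene")
m=reg(P,540,700,-360,-180,42,110)&((H<30)|(H>165))&(S>100);q=P[m];print("plaque",m.sum(),rect(q[:,:2]),np.median(q[:,2]),np.linalg.lstsq(np.c_[q[:,:2],np.ones(len(q))],q[:,2],rcond=None)[0])
save(a,"s3.png",(110,170,260,280),4)
E
```

```text
clock: 10.85
eef_pos: [524.3, -277.5, 106.0]
tool_rot: [-3.141, 0.003, 0.06]
force: [0.5, 0.1, -2.6]
width: 18.4
t 10.85 p [ 524.3 -277.5  106. ] rpy [-180.     0.2    3.5] w 18.4 F [ 0.5  0.1 -2.6]
shift now [ 0.05 -0.   -0.13] after turn [ 0.05 -0.   -0.13] turn [-0.    0.03 -0.06]
plaque 562 (array([ 627.2, -266.2]), array([ 65.3, 110. ]), 5.0) 82.47188016940139 [ 0.   0.  81.1]
```

View pics/s3.png

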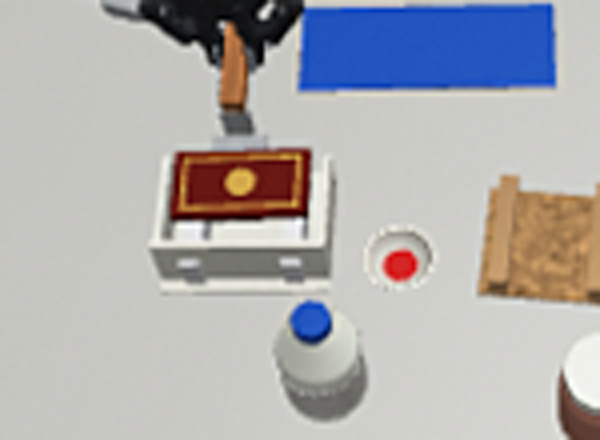

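```bash

python3 -m crank '[[[0,-0.1,-0.1,0,0,0],[0,-0.2,-0.1,0,0,0.1],[0,-0.3,-0.1,0,0,0.1],[0,-0.4,0,0,0,0.1],[0,-0.5,0,0,0,0.1],[0,-0.6,0,0,0,0.1],[0,-0.6,0,0,0,0.1],[0,-0.6,0,0,0,0.1],[0,-0.6,0,0,0,0.1],[0,-0.6,0,0,0,0.1],[0,-0.6,0,0,0,0.1],[0,-0.6,0,0,0,0]]]'
python3 to.py 524.2 -11.5 110 -2.4
```

```text
clock: 11.9
eef_pos: [521.6, -90.7, 115.1]
tool_rot: [-3.138, 0.006, -0.058]
force: [0.4, -0.6, -3.0]
width: 19.0
t 11.9 p [521.6 -90.7 115.1] rpy [-179.8    0.4   -3.3] w 19.0 F [ 0.4 -0.6 -3. ]
shift now [-0.06 -2.64  0.18] after turn [-0.02 -2.64  0.17] turn [-0.04  0.06 -0.15]
```

```bash

python3 -m crank '[[[0,-0.55,0,0,0,0],[0,-0.5,0,0,0,0],[0,-0.4,0,0,0,-0.1],[0,-0.3,0,0,0,0],[0,-0.2,0,0,0,0],[0,-0.1,0,0,0,0],[0,-0.05,0,0,0,0],[0,0,0,0,0,0]]]'
python3 to.py 524.2 -11.5 110 -2.4
python3 - <<'E'
from h import *
np.set_printoptions(precision=1,suppress=True)
for c in ["scene","side"]:
    a,P,H,S,V=look(c)
    m=reg(P,540,700,-100,100,70,110)&((H<30)|(H>165))&(S>100);m=big(m);q=P[m];print("plaque",m.sum(),rect(q[:,:2]),np.median(q[:,2]),np.linalg.lstsq(np.c_[q[:,:2],np.ones(len(q))],q[:,2],rcond=None)[0])
    m=reg(P,400,600,-60,60,70,110)&(S<40)&(V>60);
    if m.any():m=big(m);print("blade?",m.sum(),rect(P[m][:,:2]),np.median(P[m][:,2]))
save(a,"s4.png",(220,130,420,270),3)
E
```

```text
clock: 12.57
eef_pos: [521.3, -9.5, 114.3]
tool_rot: [-3.129, 0.012, -0.037]
force: [-0.2, -0.9, -2.1]
width: 18.5
t 12.57 p [521.3  -9.5 114.3] rpy [-179.3    0.7   -2.1] w 18.5 F [-0.2 -0.9 -2.1]
shift now [0.1  0.07 0.14] after turn [0.1  0.06 0.14] turn [-0.12  0.12  0.05]
plaque 596 (array([622. ,  -6.9]), array([108.3,  71.3]), 89.6) 89.77981171012746 [ -0.    0.  100.5]
blade? 84 (array([580.5, -12.3]), array([44.2, 18.2]), 87.5) 83.43396805499853
plaque 265 (array([619.4, -23.2]), array([60.4, 79. ]), 0.9) 91.1259484571253 [-0.   0.  97.9]
blade? 91 (array([477.3,  -8.8]), array([40.8, 17. ]), 85.8) 88.25508155628133
```

View pics/s4.png

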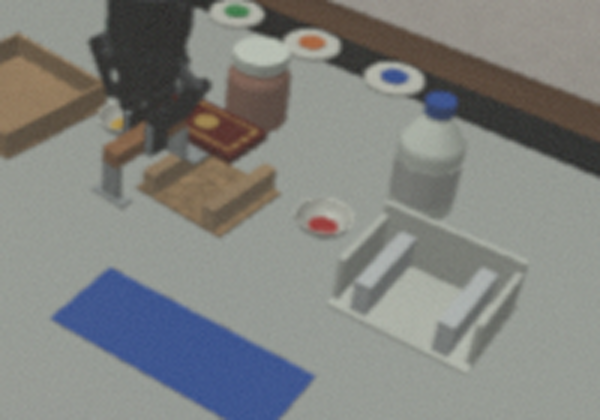

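```bash

python3 -m crank '[[[0.1,0.03,0.1,-0.1,0.1,0],[0.1,0,0.2,0,0,0],[0,0,0.3,0,0,0],[0,0,0.3,0,0,0],[0,0,0.25,0,0,0],[0,0,0.2,0,0,0],[0,0,0.1,0,0,0],[0,0,0,0,0,0]]]'
python3 to.py 525.2 -11.5 50 -2.1
```

```text
clock: 13.33
eef_pos: [527.4, -15.4, 65.3]
tool_rot: [3.14, 0.001, -0.044]
force: [-0.9, -0.6, -2.5]
width: 18.8
t 13.33 p [527.4 -15.4  65.3] rpy [ 1.799e+02  1.000e-01 -2.500e+00] w 18.8 F [-0.9 -0.6 -2.5]
shift now [-0.08 -0.13  0.51] after turn [-0.08 -0.13  0.51] turn [ 0.02  0.01 -0.07]
```

```bash

python3 -m crank '[[[0,-0.1,0.02,0,0,0],[0,0,0.1,0,0,0],[0,0,0.1,0,0,0],[0,0,0.1,0,0,0],[0,0,0.1,0,0,0],[0,0,0.1,0,0,0],[0,0,0,0,0,0]]]'
python3 to.py 527 -12.5 50 -2.1
python3 - <<'E'
from h import *
np.set_printoptions(precision=1,suppress=True)
a,P,H,S,V=look("scene")
m=reg(P,540,700,-100,100,34,60)&((H<30)|(H>165))&(S>150);m=big(m);q=P[m];print("plaque",m.sum(),rect(q[:,:2]),np.median(q[:,2]),np.linalg.lstsq(np.c_[q[:,:2],np.ones(len(q))],q[:,2],rcond=None)[0])
E
```

```text
clock: 13.92
eef_pos: [529.1, -12.3, 49.2]
tool_rot: [3.139, -0.002, -0.044]
force: [-0.4, 0.0, -1.5]
width: 18.8
t 13.92 p [529.1 -12.3  49.2] rpy [ 1.799e+02 -1.000e-01 -2.500e+00] w 18.8 F [-0.4  0.  -1.5]
shift now [-0.07  0.01 -0.03] after turn [-0.07  0.01 -0.03] turn [ 0.02 -0.02 -0.07]
plaque 510 (array([631.7, -10.8]), array([107.5,  64.3]), 88.4) 39.01212951402368 [-0.  -0.  39.4]
```

```bash

python3 -m crank '[[[-0.3,0,0,0,0,0],[-0.5,0,0,0,0,0],[-0.5,0,0,0,0,0],[-0.5,0,0,0,0,0]]]'
python3 to.py 415 -7 49 -2.1
python3 -m crank '[[[-0.5,0,0,0,0,0],[-0.6,0,0,0,0,0],[-0.6,0,0,0,0,0],[-0.2,0,0,0,0,0],[0,0,0,0,0,0]]]'
python3 to.py 415 -7 49 -2.1
python3 - <<'E'
from h import *
np.set_printoptions(precision=1,suppress=True)
a,P,H,S,V=look("scene")
m=reg(P,540,700,-100,100,34,60)&((H<30)|(H>165))&(S>150);m=big(m);q=P[m];print("plaque",m.sum(),rect(q[:,:2]),np.median(q[:,2]),np.linalg.lstsq(np.c_[q[:,:2],np.ones(len(q))],q[:,2],rcond=None)[0])
E
```

```text
clock: 14.3
eef_pos: [475.9, -11.0, 49.6]
tool_rot: [3.136, -0.007, -0.041]
force: [0.1, 0.4, -2.0]
width: 18.8
t 14.3 p [475.9 -11.   49.6] rpy [179.7  -0.4  -2.4] w 18.8 F [ 0.1  0.4 -2. ]
shift now [-2.03 -0.05  0.  ] after turn [-2.03 -0.06  0.02] turn [ 0.05 -0.07 -0.05]
clock: 14.72
eef_pos: [408.9, -8.8, 50.9]
tool_rot: [3.135, -0.003, -0.041]
force: [-0.1, 0.3, -0.8]
width: 18.9
t 14.72 p [408.9  -8.8  50.9] rpy [179.6  -0.2  -2.4] w 18.9 F [-0.1  0.3 -0.8]
shift now [ 0.2  -0.07  0.06] after turn [ 0.2  -0.07  0.06] turn [ 0.06 -0.03 -0.04]
plaque 512 (array([632.6, -10.9]), array([107.9,  63. ]), 87.7) 38.96702180847592 [-0.  -0.  40.9]
```

```bash

python3 -m crank '[[[0.1,0,-0.6,0,0,0],[0.1,0,-0.8,0,0,0],[0.2,0.4,-0.7,0,0,0],[0.2,0.8,-0.3,0,0,0],[0.2,0.9,0,0,0,0],[0,0.9,0,0,0,0],[0,0.9,0,0,0,0],[0,0.9,0,0,0,0],[0,0.5,0,0,0,0],[0,0,0,0,0,0]]]'
python3 -m crank '[[[0,0,0,0,0,-1],[0,0,0,0,0,-1],[0,0,0,0,0,-1],[0,0,0,0,0,-1],[0,0,0,0,0,-1],[0,0,0,0,0,-1],[0,0,0,0,0,-1],[0,0,0,0,0,-1],[0,0,0,0,0,-1]]]'
python3 -m crank '[[[0,0,0,0,0,-1],[0,0,0,0,0,-1],[0,0,0,0,0,-1],[0,0,0,0,0,-1],[0,0,0,0,0,-1],[0,0,0,0,0,-1],[0,0,0,0,0,-0.8],[0,0,0,0,0,0]]]'
python3 to.py 430.8 -184.3 70 100
```

```text
clock: 15.6
eef_pos: [434.5, -177.0, 130.4]
tool_rot: [3.126, -0.009, -0.031]
force: [-0.2, 0.5, -1.9]
width: 18.9
clock: 16.35
eef_pos: [436.8, -172.7, 130.5]
tool_rot: [3.126, 0.011, 0.96]
force: [1.0, -0.3, -1.5]
width: 18.6
clock: 17.02
eef_pos: [438.4, -165.7, 130.3]
tool_rot: [-3.142, 0.017, 1.721]
force: [0.7, -0.6, -1.4]
width: 18.6
t 17.02 p [ 438.4 -165.7  130.3] rpy [-180.     1.    98.6] w 18.6 F [ 0.7 -0.6 -1.4]
shift now [-0.54 -0.34  2.02] after turn [-0.56 -0.36  2.01] turn [-0.    0.16 -0.23]
```

```bash

python3 -m crank '[[[-0.3,-0.2,0.4,0,0.16,-0.2],[-0.25,-0.15,0.6,0,0,0],[0,0,0.6,0,0,0],[0,0,0.3,0,0,0],[0,0,0,0,0,0]]]'
python3 to.py 430.8 -184.3 38 100
python3 - <<'E'
from h import *
np.set_printoptions(precision=1,suppress=True)
a,P,H,S,V=look();s=ctrl.read_state();p=s["eef_pos"];z=p[2]
m=reg(P,380,500,-260,-110,z+5,z+35)&(H<25)&(S>80)&(V>60);m=big(m);q=P[m];print("handle",m.sum(),rect(q[:,:2]),np.median(q[:,2]))
m=reg(P,370,500,-125,-20,z-50,z-18)&(S<60);m=big(m);q=P[m];c=q[:,:2].mean(0);print("blade",m.sum(),rect(q[:,:2]),np.median(q[:,2]),np.linalg.lstsq(np.c_[q[:,:2]-c,np.ones(len(q))],q[:,2],rcond=None)[0]*[57.3,57.3,1])
E
```

```text
clock: 17.43
eef_pos: [433.3, -182.1, 72.3]
tool_rot: [3.14, 0.002, 1.737]
force: [-0.4, -0.6, -1.1]
width: 18.8
t 17.43 p [ 433.3 -182.1   72.3] rpy [1.799e+02 1.000e-01 9.950e+01] w 18.8 F [-0.4 -0.6 -1.1]
shift now [-0.06 -0.1   1.14] after turn [-0.06 -0.09  1.14] turn [ 0.02  0.01 -0.08]
handle 6913 (array([ 432.2, -179.8]), array([19.9, 98. ]), 10.2) 93.10391686090517
blade 9589 (array([415.9, -90.7]), array([46.4, 76.8]), 9.8) 40.59973786359832 [-0.6  0.1 40.6]
```

```bash

python3 -m crank '[[[-0.06,-0.1,0.2,0,0,-0.05],[0,0,0.3,0,0,0],[0,0,0.3,0,0,0],[0,0,0.2,0,0,0],[0,0,0.1,0,0,0],[0,0,0,0,0,0]]]'
python3 to.py 430.8 -184.3 38 100
```

```text
clock: 17.98
eef_pos: [432.9, -183.8, 38.7]
tool_rot: [3.136, 0.004, 1.744]
force: [1.0, 0.6, -1.7]
width: 18.9
t 17.98 p [ 432.9 -183.8   38.7] rpy [179.7   0.2  99.9] w 18.9 F [ 1.   0.6 -1.7]
shift now [-0.   -0.07  0.02] after turn [-0.   -0.07  0.02] turn [ 0.05  0.04 -0.02]
```

```bash

python3 -m crank '[[[0,0,0.06,0,0,0],[0,0,0.03,0,0,0]]]'
python3 -m crank '[[[0,0,0,0,0,0],[0,0,0,0,0,0],[0,0,0,0,0,0],[0,0,0,0,0,0],[0,0,0,0,0,0],[0,0,0,0,0,0]]]' -1
python3 to.py 430.8 -184.3 180 100
```

```text
clock: 18.15
eef_pos: [432.9, -183.9, 38.2]
tool_rot: [3.135, 0.003, 1.743]
force: [-1.1, 1.0, 6.9]
width: 18.5
clock: 18.65
eef_pos: [434.2, -184.4, 39.5]
tool_rot: [3.132, 0.005, 1.743]
force: [-1.0, -1.3, 0.6]
width: 84.9
t 18.65 p [ 434.2 -184.4   39.5] rpy [179.5   0.3  99.8] w 84.9 F [-1.  -1.3  0.6]
shift now [-0.   -0.07 -4.68] after turn [ 0.02 -0.11 -4.68] turn [ 0.09  0.05 -0.03]
```

```bash

python3 -m crank '[[[0,0,-0.3,0,0,0],[0,0,-0.8,0,0,0],[0,0,-1,0,0,0],[0,0,-1,0,0,0],[0,0,-1,0,0,0],[0.2,0.3,-0.6,0,0,0.2],[0.4,0.6,-0.2,0,0,0.3],[0.6,0.8,0,0,0,0.3],[0.7,0.8,0,0,0,0.3],[0.7,0.8,0,0,0,0.3],[0.3,0.3,0,0,0,0.2],[0,0,0,0,0,0]]]'
python3 to.py 570 -11 200 88
python3 - <<'E'
from h import *
np.set_printoptions(precision=1,suppress=True)
a,P,H,S,V=look();save(a,"w3.png",s=1.3)
m=big(reg(P,370,500,-260,-110,45,70)&(H<25)&(S>80));print("handle",m.sum(),rect(P[m][:,:2]),np.median(P[m][:,2]))
m=big(reg(P,370,500,-140,-20,-4,14)&(S<60)&(P[...,2]>3.5));print("blade",m.sum(),rect(P[m][:,:2]),np.median(P[m][:,2]))
m=reg(P,540,700,-100,100,34,60)&((H<30)|(H>165))&(S>100);m=big(m);q=P[m];print("plaque",m.sum(),rect(q[:,:2]),np.median(q[:,2]))
E
```

```text
clock: 19.65
eef_pos: [534.0, -84.1, 201.5]
tool_rot: [3.129, -0.0, 1.559]
force: [0.5, 0.4, 0.0]
width: 85.3
t 19.65 p [534.  -84.1 201.5] rpy [179.3  -0.   89.3] w 85.3 F [0.5 0.4 0. ]
shift now [2.45 1.17 0.07] after turn [2.48 1.11 0.05] turn [ 0.12 -0.    0.22]
handle 965 (array([ 432.5, -180.9]), array([20. , 97.7]), 10.5) 58.35994298664408
blade 2239 (array([416.1, -96.7]), array([46.4, 84.7]), 10.7) 6.12275092197115
plaque 5633 (array([627.8,  -9.6]), array([109.9,  61.4]), 88.6) 40.14600467485655
```

View pics/w3.png

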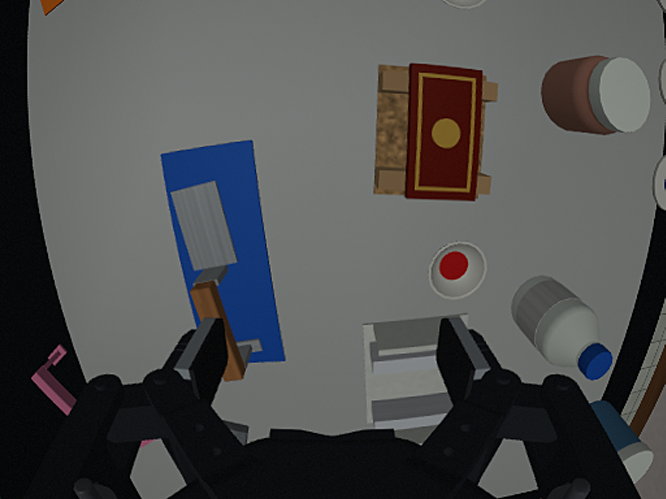

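The spatula stands on the mat (handle top at z 58, blade at z 6). The plaque lies level on the stand at (627.8, -9.6), its top at z 40. Next I'll reach for it with the jaws across its 60 mm side.

```bash

python3 -m crank '[[[0.5,0.6,0.3,0.1,0,0.1],[0.6,0.8,0.5,0,0,0],[0.6,0.8,0.7,0,0,0],[0.5,0.6,0.8,0,0,0],[0.2,0.2,0.8,0,0,0],[0,0,0.5,0,0,0],[0,0,0,0,0,0]]]'
python3 to.py 627.8 -9.6 23 88.6
```

```text
clock: 20.28
eef_pos: [621.6, -24.7, 93.1]
tool_rot: [-3.141, 0.005, 1.539]
force: [-0.8, -0.1, -0.0]
width: 85.2
t 20.28 p [621.6 -24.7  93.1] rpy [-180.     0.3   88.2] w 85.2 F [-0.8 -0.1 -0. ]
shift now [0.52 0.19 2.33] after turn [0.51 0.19 2.34] turn [-0.    0.05 -0.07]
```

```bash

python3 -m crank '[[[0.5,0.2,0,0,0.05,-0.07],[0,0,0.5,0,0,0],[0,0,0.5,0,0,0],[0,0,0.1,0,0,0],[0,0,0,0,0,0]]]'
python3 to.py 627.8 -9.6 23 88.6
```

```text
clock: 20.7
eef_pos: [628.4, -12.9, 64.5]
tool_rot: [3.14, -0.0, 1.542]
force: [-0.5, -1.1, 0.3]
width: 85.4
t 20.7 p [628.4 -12.9  64.5] rpy [179.9  -0.   88.4] w 85.4 F [-0.5 -1.1  0.3]
shift now [ 0.11 -0.02  1.38] after turn [ 0.11 -0.02  1.38] turn [ 0.02 -0.   -0.04]
```

```bash

python3 -m crank '[[[0.1,0,0.2,0,0,0],[0,0,0.4,0,0,0],[0,0,0.4,0,0,0],[0,0,0.2,0,0,0],[0,0,0,0,0,0]]]'
python3 to.py 627.8 -9.6 22 88.6
python3 - <<'E'
from h import *
np.set_printoptions(precision=1,suppress=True)
a,P,H,S,V=look("side");save(a,"s5.png",(230,150,350,240),5)
E
```

```text
clock: 21.12
eef_pos: [631.0, -10.0, 30.0]
tool_rot: [3.133, -0.001, 1.542]
force: [-0.3, -0.1, 0.6]
width: 85.4
t 21.12 p [631. -10.  30.] rpy [179.5  -0.   88.3] w 85.4 F [-0.3 -0.1  0.6]
shift now [ 0.01 -0.11  0.27] after turn [ 0.01 -0.11  0.27] turn [ 0.08 -0.01 -0.04]
```

View pics/s5.png

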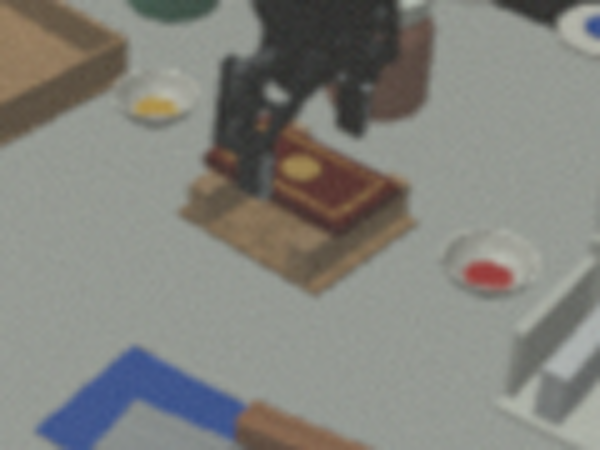

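```bash

python3 -m crank '[[[0,-0.11,0.15,0.08,0,0],[0,0,0.13,0,0,0],[0,0,0,0,0,0]]]'
python3 to.py 627.8 -9.6 22 88.6
python3 -m crank '[[[0,0,0,0,0,0],[0,0,0,0,0,0],[0,0,0,0,0,0],[0,0,0,0,0,0],[0,0,0,0,0,0]]]' 1
python3 to.py 627.8 -9.6 22 88.6
```

```text
clock: 21.42
eef_pos: [627.7, -10.1, 21.2]
tool_rot: [-3.141, -0.0, 1.542]
force: [0.1, 0.2, 0.7]
width: 85.4
t 21.42 p [627.7 -10.1  21.2] rpy [-180.    -0.    88.3] w 85.4 F [0.1 0.2 0.7]
shift now [ 0.02  0.   -0.03] after turn [ 0.02  0.   -0.03] turn [-0.   -0.   -0.05]
clock: 21.83
eef_pos: [628.3, -10.4, 22.2]
tool_rot: [3.141, -0.0, 1.541]
force: [0.0, 0.5, -1.4]
width: 58.3
t 21.83 p [628.3 -10.4  22.2] rpy [180.   -0.   88.3] w 58.3 F [ 0.   0.5 -1.4]
shift now [ 0.02 -0.02  0.01] after turn [ 0.02 -0.02  0.01] turn [ 0.01 -0.   -0.05]
```

Gripped at a width of 58. I'll lift gently and check.

```bash

python3 -m crank '[[[0,0,0,0,0,0],[0,0,0,0,0,0],[0,0,-0.1,0,0,0],[0,0,-0.2,0,0,0],[0,0,-0.3,0,0,0],[0,0,-0.4,0,0,0],[0,0,-0.5,0,0,0],[0,0,-0.5,0,0,0],[0,0,-0.4,0,0,0],[0,0,-0.2,0,0,0],[0,0,0,0,0,0]]]'
python3 to.py 602 260 110 86
python3 - <<'E'
from h import *
np.set_printoptions(precision=1,suppress=True)
for c in ["scene","wrist"]:
    a,P,H,S,V=look(c)
    m=reg(P,540,700,-100,100,50,130)&((H<15)|(H>165))&(S>130)&(V>50);m=big(m);q=P[m];c0=q[:,:2].mean(0);print("plaque",m.sum(),rect(q[:,:2]),np.median(q[:,2]),np.linalg.lstsq(np.c_[q[:,:2]-c0,np.ones(len(q))],q[:,2],rcond=None)[0]*[57.3,57.3,1])
    m=reg(P,500,720,160,360,28,45)&(H<25)&(S>60);
    if m.any():m=big(m);print("box",m.sum(),rect(P[m][:,:2]),np.median(P[m][:,2]))
E
```

```text
clock: 22.75
eef_pos: [628.6, -10.6, 109.7]
tool_rot: [3.139, -0.0, 1.541]
force: [-0.3, -0.7, -0.6]
width: 58.6
t 22.75 p [628.6 -10.6 109.7] rpy [179.8  -0.   88.3] w 58.6 F [-0.3 -0.7 -0.6]
shift now [ 8.99 -1.15 -0.01] after turn [ 8.93 -1.51 -0.01] turn [ 0.03 -0.01  0.38]
plaque 180 (array([633.9,  20.5]), array([62. , 43.9]), 0.9) 126.52387084951417 [ -1.3  -0.  126.2]
box 308 (array([605.6, 259.4]), array([160.5, 156.8]), 86.1) 33.340544302733406
plaque 11167 (array([627.8, -10.4]), array([90.1, 42.3]), 88.5) 127.58710367976485 [  0.2   0.  127.6]
```

```bash

python3 -m crank '[[[0.2,-0.05,0,0,0,0.1],[0.4,-0.1,0,0,0,0.1],[0.6,-0.15,0,0,0,0.1],[0.8,-0.15,0,0,0,0.1],[0.8,-0.15,0,0,0,0],[0.8,-0.15,0,0,0,0],[0.8,-0.15,0,0,0,0],[0.8,-0.15,0,0,0,0],[0.8,-0.15,0,0,0,0],[0.7,-0.1,0,0,0,0],[0.6,-0.1,0,0,0,0],[0.4,-0.1,0,0,0,0]]]'
python3 -m crank '[[[0.4,0,0,0,0,0],[0.3,0,0,0,0,0],[0.15,0,0,0,0,0],[0,0,0,0,0,0]]]'
python3 to.py 602 260 110 86
python3 - <<'E'
from h import *
np.set_printoptions(precision=1,suppress=True)
a,P,H,S,V=look()
m=reg(P,500,720,150,370,26,45)&(H<25)&(S>60)&(V>60);print("box",m.sum(),rect(P[m][:,:2]),np.median(P[m][:,2]))
m=reg(P,500,720,150,370,-3,12)&(H<25)&(S>60)&(V>60);print("floor",m.sum(),np.median(P[m][:,2]))
m=reg(P,500,720,150,370,110,150)&((H<15)|(H>165))&(S>130)&(V>50);print("plaque",m.sum(),rect(P[m][:,:2]),np.median(P[m][:,2]))
save(a,"w4.png",s=1.3)
E
```

```text
clock: 23.85
eef_pos: [586.2, 241.0, 96.9]
tool_rot: [-3.121, 0.003, 1.489]
force: [0.3, 0.6, -1.1]
width: 58.5
clock: 24.18
eef_pos: [584.6, 273.9, 94.4]
tool_rot: [-3.116, 0.003, 1.495]
force: [-0.2, 0.5, -2.4]
width: 58.4
t 24.18 p [584.6 273.9  94.4] rpy [-178.6    0.2   85.6] w 58.4 F [-0.2  0.5 -2.4]
shift now [-0.42  0.6  -0.54] after turn [-0.42  0.61 -0.52] turn [-0.24  0.03 -0.06]
box 4416 (array([601.1, 263.4]), array([161.2, 151.9]), 86.1) 35.45254966832845
floor 10409 5.11759069759612
plaque 17027 (array([584.6, 276. ]), array([107.4,  60.4]), 86.1) 112.68604180200933
```

View pics/w4.png

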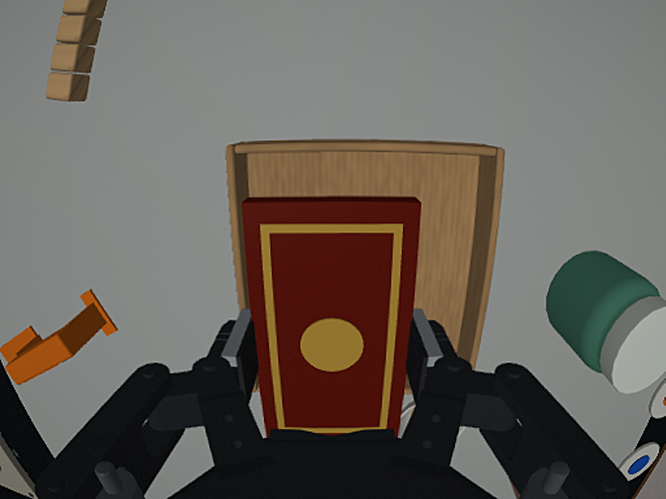

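```bash

python3 -m crank '[[[-0.1,0.15,0,-0.12,0,0],[-0.15,0.25,0,-0.12,0,0],[-0.1,0.15,0,0,0,-0.05],[0,0.05,0.2,0,0,0],[0,0,0.4,0,0,0],[0,0,0.3,0,0,0],[0,0,0.1,0,0,0],[0,0,0,0,0,0]]]'
python3 to.py 601 261.5 15 86
```

```text
clock: 24.9
eef_pos: [606.1, 250.7, 61.4]
tool_rot: [3.138, 0.008, 1.489]
force: [1.5, 0.2, -1.4]
width: 58.4
t 24.9 p [606.1 250.7  61.4] rpy [179.8   0.5  85.3] w 58.4 F [ 1.5  0.2 -1.4]
shift now [ 0.36 -0.21  1.54] after turn [ 0.35 -0.2   1.55] turn [ 0.04  0.08 -0.12]
```

```bash

python3 -m crank '[[[0.3,-0.2,0,0,0.08,-0.12],[0.06,0,0.1,0,0,0],[0,0,0.3,0,0,0],[0,0,0.4,0,0,0],[0,0,0.3,0,0,0],[0,0,0.1,0,0,0],[0,0,0,0,0,0]]]'
python3 to.py 601 261.5 0 86
```

```text
clock: 25.48
eef_pos: [599.0, 265.1, 20.4]
tool_rot: [3.14, -0.002, 1.505]
force: [0.3, -1.0, -0.9]
width: 58.2
t 25.48 p [599.  265.1  20.4] rpy [ 1.799e+02 -1.000e-01  8.620e+01] w 58.2 F [ 0.3 -1.  -0.9]
shift now [-0.12  0.07  0.68] after turn [-0.11  0.07  0.68] turn [ 0.02 -0.02  0.04]
```

```bash

python3 -m crank '[[[-0.1,0.05,0.15,0,0,0],[0,0,0.2,0,0,0],[0,0,0.15,0,0,0],[0,0,0.05,0,0,0],[0,0,0,0,0,0]]]'
python3 to.py 601 261.5 0 86
python3 - <<'E'
from h import *
np.set_printoptions(precision=1,suppress=True)
a,P,H,S,V=look()
m=reg(P,500,720,150,370,8,45)&((H<15)|(H>165))&(S>130)&(V>50);m=big(m);q=P[m];c0=q[:,:2].mean(0);print("plaque",m.sum(),rect(q[:,:2]),np.median(q[:,2]),np.linalg.lstsq(np.c_[q[:,:2]-c0,np.ones(len(q))],q[:,2],rcond=None)[0]*[57.3,57.3,1])
E
```

```text
clock: 25.9
eef_pos: [601.0, 260.7, 1.9]
tool_rot: [3.139, -0.001, 1.504]
force: [-0.4, 0.3, -1.4]
width: 58.5
t 25.9 p [601.  260.7   1.9] rpy [ 1.799e+02 -1.000e-01  8.620e+01] w 58.5 F [-0.4  0.3 -1.4]
shift now [ 0.03 -0.    0.06] after turn [ 0.03 -0.    0.06] turn [ 0.02 -0.01  0.03]
plaque 11177 (array([600.3, 260.8]), array([90.5, 42.2]), 86.3) 20.302108676269278 [ 0.2  0.  20.3]
```

```bash

python3 -m crank '[[[0,0,0.08,0,0,0]]]'
python3 -m crank '[[[0,0,0.05,0,0,0]]]'
python3 -m crank '[[[0,0,0.04,0,0,0]]]'
```

```text
clock: 26.03
eef_pos: [601.5, 260.9, 0.4]
tool_rot: [3.138, -0.002, 1.504]
force: [-4.2, -2.5, 36.7]
width: 58.3
clock: 26.12
eef_pos: [601.6, 260.9, 0.5]
tool_rot: [3.139, -0.002, 1.504]
force: [-4.0, -1.6, 16.8]
width: 58.4
clock: 26.2
eef_pos: [601.6, 260.9, 0.6]
tool_rot: [3.139, -0.002, 1.504]
force: [-1.7, 0.1, 3.2]
width: 58.2
```

```bash

python3 -m crank '[[[0,0,0,0,0,0],[0,0,0,0,0,0],[0,0,0,0,0,0],[0,0,0,0,0,0]]]' -0.5
python3 -m crank '[[[0,0,0,0,0,0],[0,0,0,0,0,0],[0,0,-0.05,0,0,0],[0,0,0,0,0,0]]]' -0.85
python3 to.py 601 261.5 120 86
python3 - <<'E'
from h import *
np.set_printoptions(precision=1,suppress=True)
a,P,H,S,V=look()
m=reg(P,500,720,150,370,3,45)&((H<15)|(H>165))&(S>130)&(V>50);m=big(m);q=P[m];c0=q[:,:2].mean(0);print("plaque",m.sum(),rect(q[:,:2]),np.median(q[:,2]),np.linalg.lstsq(np.c_[q[:,:2]-c0,np.ones(len(q))],q[:,2],rcond=None)[0]*[57.3,57.3,1])
E
```

```text
clock: 26.53
eef_pos: [603.0, 261.6, 2.2]
tool_rot: [3.136, -0.004, 1.504]
force: [-1.3, -0.2, -0.8]
width: 63.7
clock: 26.87
eef_pos: [603.2, 261.7, 3.6]
tool_rot: [3.136, -0.004, 1.504]
force: [-0.8, -0.1, -0.2]
width: 78.8
t 26.87 p [603.2 261.7   3.6] rpy [179.7  -0.2  86.2] w 78.8 F [-0.8 -0.1 -0.2]
shift now [ 0.   -0.05 -3.88] after turn [-0.01 -0.07 -3.88] turn [ 0.06 -0.04  0.03]
plaque 10328 (array([601.1, 261.2]), array([89.7, 42.3]), 86.4) 15.097371114035942 [-0.   0.  15.1]
```

Plaque flat on the box floor (top at z 15.1). I'll withdraw upward and check everything.

```bash

python3 -m crank '[[[0,-0.03,-0.2,0,0,0],[0,0,-0.4,0,0,0],[0,0,-0.7,0,0,0],[0,0,-0.9,0,0,0],[0,0,-0.9,0,0,0],[0,0,-0.9,0,0,0],[0,0,-0.9,0,0,0],[0,0,-0.4,0,0,0],[0,0,0,0,0,0],[0,0,0,0,0,0]]]'
python3 - <<'E'
from h import *
np.set_printoptions(precision=1,suppress=True)
a,P,H,S,V=look()
m=reg(P,500,720,150,370,3,45)&((H<15)|(H>165))&(S>130)&(V>50);m=big(m);q=P[m];c0=q[:,:2].mean(0);print("plaque",m.sum(),rect(q[:,:2]),np.median(q[:,2]),np.linalg.lstsq(np.c_[q[:,:2]-c0,np.ones(len(q))],q[:,2],rcond=None)[0]*[57.3,57.3,1])
a,P,H,S,V=look("scene");save(a,"end.png",s=1.5)
m=big(reg(P,350,520,-320,40,40,70)&(H<25));print("handle",m.sum(),rect(P[m][:,:2]),np.median(P[m][:,2]))
for n in ["jar_pink","jar_green","bottle","bowl_red","bowl_yellow","blocks","brush"]:
    for r in ctrl.search_frame(n,a)[:1]:print(n,round(r["conf"],2),np.round(r["extent"]))
E
```

```text
clock: 27.75
eef_pos: [600.8, 260.5, 177.1]
tool_rot: [3.134, -0.005, 1.503]
force: [-0.4, -0.4, 0.1]
width: 79.3
plaque 2748 (array([601. , 261.1]), array([89. , 41.4]), 86.1) 15.07850401665548 [-0.   0.1 15.1]
handle 165 (array([ 437.2, -183.3]), array([25.6, 92.9]), 10.5) 56.32315700963683
jar_pink 0.72 [260. 271.  22.  26.]
jar_green 0.77 [322. 272.  26.  32.]
bottle 0.94 [191. 262.  16.  30.]
bowl_red 0.61 [210. 235.  18.  15.]
bowl_yellow 0.71 [290. 238.  21.  18.]
blocks 0.77 [378. 186.  26.  20.]
brush 0.91 [137. 171.  46.  17.]
```

View pics/end.png

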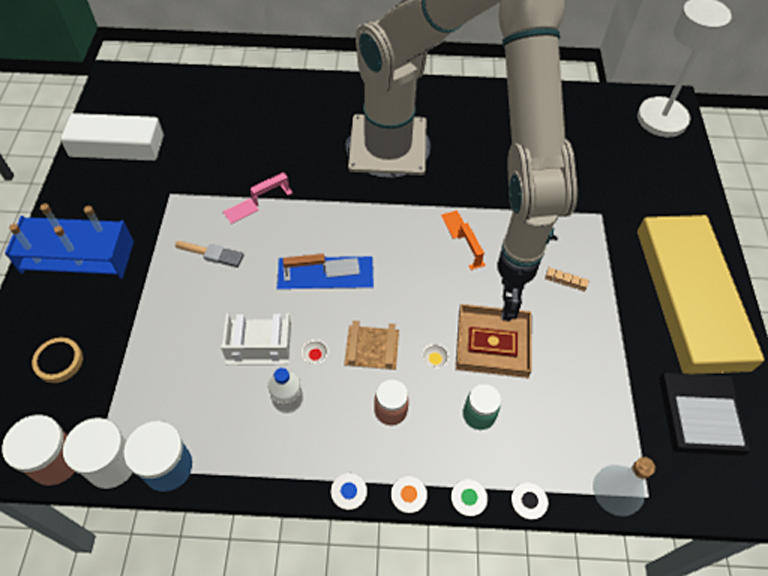

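The picture shows the plaque painted side up in the box at (493,342) and the spatula on its mat at (320,268). Everything else is where it was, so I'm handing in.

```bash
python3 -c "
from cell import ctrl
print(ctrl.finish_job())"
```

```text
the job is handed in; nothing more can be done
None
```

The job is handed in, and it took about 28 s of the 72 s allowed. I lifted the plaque out of the rack on the spatula and set it on the stand. The spatula went back on its mat, and I then moved the plaque by its edges into the box, painted side up.

**Last checks**
- **Plaque:** it lies flat in the box. Its top is at z 15.1 mm where 15 is expected, its tilt is about 0.1°, and it is about 2 mm from the box centre.
- **Spatula:** it stands on its mat with the handle top at about 58 mm and the blade top at 6 mm, within about 2 mm of where it started. In the final scene picture the handle measured about 5 mm farther in x than in the wrist view. That camera read the spatula up to 5 mm too far before I moved it as well, so I put it down to calibration.
- **Other objects:** the jars, bottle, bowls, blocks and brush show within about 3 pixels (roughly 10 mm) of their first detections, which is within the detectors' scatter. The robot touches nothing.

**Less than ideal**
- The fingertips pressed on the box floor with a brief 37 N before release. That is close to the 40 N limit, though that limit applies to the arm and gripper body.
- The plaque then settled the last 3 to 4 mm onto the floor when the fingers opened, which I estimate at about 0.27 m/s, below the 0.5 m/s limit for a drop.

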